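# Check the seal of the squat preserving jar

### The job

The preserves have cooled on the board and the squat jar, the one that is wider than it is tall, has to be checked for its seal. With your fingertips press gently down on the raised button in the middle of its lid until it has gone down, keep it down for a moment, then let it come up again and take your hand well clear above the jars. The squat jar must stay standing where it is, not lifted, tipped or pushed along, and the other jars and things are not to be touched.

Things in the scene. Friction and masses are not known exactly. Their poses are not given: they have to be found in the camera images.
- squat_jar: The jar to check: loose, filled, round preserving jar, 92 mm across and 76 mm high to the top of the flat lid; screw band 86 mm across and 17 mm high. About 0.45 kg. Glass and lid (brass screw band round a steel disc) look like the other jars'. It stands on the board with three other jars, in any of four places. Origin at the centre of its underside, z up.
- lid_middle (a point): The top of the raised safety button in the middle of the squat jar's lid, 79.5 mm above the jar's underside, on the jar's axis (fixed to the jar: it does not go down with the button). The button is a round steel dome, 32 mm across, 3.5 mm proud of the flat lid.
- dome (a joint): How far the squat jar's button is pressed down: 0 up (as at the start), 0.0025 m right down. A spring: it begins to move at about 1 N, is right down at about 4.5 N and stops hard there, so come down slowly (10 to 20 mm/s); it springs back up when let go.
- board: Fixed maple board on the counter, 320 x 440 mm and 24 mm thick, the jars stand on it. Origin at the centre of its underside; z up, its long side along y.
- tall_jar_a: Bystander: loose filled preserving jar, 82 mm across, 130 mm high, lid 70 mm across with a button 3.5 mm higher still; on the board, nearest neighbours at least 125 mm apart between axes. Origin at the centre of its underside.
- tall_jar_b: Bystander: same as tall_jar_a.
- half_jar: Bystander: slim preserving jar, 72 mm across and 98 mm high plus the button, taller than wide; on the board. Origin at the centre of its underside.
- screw_band: Bystander: spare screw band, a loose brass-coloured ring 74 mm across and 16 mm high, lying at the -y end of the board. Origin at the centre of its underside.
- tin: Bystander: closed food tin with a blue label, 76 mm across and 108 mm high, on the counter left of the board. Origin at the centre of its underside.
- can_opener: Bystander: white hand can opener lying on the counter right of the board, about 175 mm long and 45 mm high. Origin on its underside, x along it towards the head.
- wooden_spoon: Bystander: wooden spoon 270 mm long and 10 mm thick lying on the counter left of the board. Origin on its underside near its middle, x along it towards the bowl.
- jar_funnel: Bystander: steel jar funnel, 120 mm across and 66 mm high with a small tab handle, standing upside down on its wide mouth on the counter right of the board. Origin at the centre of its underside.

How it is judged:
By the outcome, as a careful person would: the job done as asked, in the order asked, and still so for the second after the job is handed in, with the robot touching nothing.
It also fails if it takes over 35 s, if anything falls off the work surface, if the arm or the gripper's body presses on something with over 40 N, if the wrist force passes 120 N, or if a joint passes its speed limit or range.

### The arm

A 6-joint arm with a two-finger parallel gripper is mounted at the origin on the work surface. World frame = base frame: x ahead of the robot, y to its left, z up, the work surface at z = 0. Lengths are in m, angles in rad, forces in N, time in s.
With the tool pointing down it reaches from about 0.25 to 0.775 m from the base axis. Payload 4 kg.
Tool frame: the origin (TCP) lies between the finger pads, 19 mm behind the fingertips; this is the grasp point; z points along the fingers, y is the line along which they close (so a half turn about z gives the same grasp; the last joint's range is limited). The gripper opens to 94 mm and grips with 3 to 60 N. Pads are 16 mm wide; open, the fingers measure 119 mm over their backs; the gripper's body (75 mm by 177 mm) begins 78 mm behind the grasp point.
Start: joints at [1.197, 0.087, 1.371, -0, 1.684, -0.103], TCP at [0.147, 0.53, 0.224] pointing down, gripper open.
Joint ranges: [-3.1, 3.1], [-0.76, 2.03], [0.27, 2.55], [-1.08, 4.22], [0.17, 2.65], [-2.57, 2.57]. Speed limits (rad/s): [2.79, 2.79, 3.14, 3.14, 3.14, 3.14].

### API

Orientations are given as a unit quaternion [w, x, y, z].
In Python, from rig import ctrl gives the robot as it stands. The module is installed in compiled form; this text tells all that it offers.
- The arm moves only by the tool jog_arm, never from a script. Its arguments are lists of equal length, an entry for each row: "offset": the shift along the tool's x, y, z in mm, a list of three; "delta_rot": the turn, a rotation vector about the tool's x, y, z in rad, a list of three. A call has 1 to 12 rows; each row shifts and turns the commanded pose from where the row before left it, along the tool's axes as they then stand; what a row does not reach is not made up. A row lasts 1/8 s, in which the tool goes at most 62.5 mm and 10.7 degrees, less where a joint would pass 70% of its speed; a pose out of reach is approached as far as the arm can. A call is refused whole if a number of a shift passes 62.5 or a number of a turn 0.188, either way. A call with a gripper value outside its range is refused whole. "gripper" is the finger opening in mm, from 0 to 94, set as the call begins (left out, the last holds). The fingers move at their own pace and stop on an object; the grip force is fixed at half the most. Time passes only in rows, so rows that do not move let the fingers close. It gives the time, the measured TCP pose, the force, the opening and the grip force at its end, in the units of the state.
- ctrl.get_obs(): the state, without advancing time (a new reading comes with each control period).
- ctrl.get_image(name): name is "side" or "top" or "wrist"; returns a dict with "frame" (400x640x3 uint8, blue, green, red), "K" (3x3 intrinsics, pixels), "cam_to_world" (4x4, takes a point from camera to world coordinates); the wrist camera has in their place "tool_from_camera" (4x4, takes a point from camera to tool coordinates, whose origin is the TCP and whose axes are the flange's). Camera axes: x right, y up, looking along -z (the intrinsics and any distortion apply to the point x, -y, -z); pixel columns grow to the right and rows downward; lengths in m; the calibration is good to about 2 mm. A picture is of the moment at which its call begins: read the wrist's pose just before it. There is no depth.
- ctrl.sign_off(): hands the job in; it is judged then, once.
Trained networks look in a picture, given as the dict that the camera call returned (one of the last four; its "shot" number tells which), for a name from the list of things; names that differ only in an ending like _2 or _b are one class to them, and where a whole thing is asked for, a point or a joint stands for the part that bears it (a point fixed in the world has none). Each returns a list of dicts, best first, with "p" (0 to 1); they miss things now and then, are a little off and sometimes report something else, mostly with a low value. They report only what shows in the picture. A call takes as long as a camera call.
- ctrl.spot_in(picture, label): "centre" ([column, row] in pixels, amid what is visible of it).
The state is a dict: "clock": time; "joints": joint angles; "dq": joint speeds; "tau": joint torques, N m; "tool_pos": TCP position; "orientation": TCP orientation; "ft_force": force on the tool from outside, world axes, zero at the start; "wrist_torque": the same for the moment, N m; "opening": opening from 0.0 (shut) to 1.0 (fully open); "grip_force": force on a finger pad.
Only numpy, scipy, OpenCV 4.12 (cv2) and the standard library are available. Lean on these libraries where they do the work, as an engineer would, in place of code of your own. Each camera call takes 0.05 s, during which the arm holds its last target. There are 200 camera calls.

## Working session

There is one attempt and no reset: what is moved stays moved. The work goes in short steps, Python scripts to look and compute and a tool call to move; the robot and the scene stay as the last step left them, time stands still between calls to the robot, and variables do not carry over. Pictures are saved under pics/ and viewed, at most 10 in all, crops included, and the job is handed in when it is done.

Besides the shell and the picture viewer there is one more tool, called in YAML: its name, and indented under it one key for each argument. jog_arm: Moves the arm, as the interface text tells. Its arguments: {"type":"object","properties":{"offset":{"type":"array","items":{"type":"array","items":{"type":"number"}}},"delta_rot":{"type":"array","items":{"type":"array","items":{"type":"number"}}},"gripper":{"type":"number"}},"required":["offset","delta_rot"]}

```bash
mkdir -p pics; python3 - <<'E'
from rig import ctrl
import cv2,numpy as np
np.set_printoptions(precision=4,suppress=True)
o=ctrl.get_obs();print(o['clock'],o['tool_pos'],o['orientation'],o['ft_force'],o['opening'])
for n in ("top","side"):
    p=ctrl.get_image(n);cv2.imwrite(f"pics/{n}0.png",p["frame"])
    print(n,p["K"],p["cam_to_world"],p.keys())
    for l in ("squat_jar","lid_middle","tall_jar_a","half_jar","board"):
        print(l,[(np.round(d["centre"],1),round(d["p"],2)) for d in ctrl.spot_in(p,l)])
print(ctrl.get_obs()['clock'])
E
```

```text
0.0 [0.147  0.5295 0.2231] [-0.0003  0.135   0.9908 -0.0011] [ 0.8472 -0.3328 -0.695 ] 0.9986378793455025
top [[448.1572   0.     318.017 ]
 [  0.     448.1572 195.3815]
 [  0.       0.       1.    ]] [[ 0.0166  0.9946 -0.1028  0.3882]
 [-0.9998  0.0151 -0.0155  0.0075]
 [-0.0139  0.1031  0.9946  1.3917]
 [ 0.      0.      0.      1.    ]] dict_keys(['frame', 'K', 'cam_to_world', 'shot'])
squat_jar [(array([292.5, 174.1]), 0.6), (array([466. , 251.8]), 0.24)]
lid_middle [(array([294.1, 176.9]), 0.65), (array([363.6, 189.8]), 0.17)]
tall_jar_a [(array([292.1, 171. ]), 0.73), (array([303.3, 221.7]), 0.7), (array([348.3, 163. ]), 0.55)]
half_jar [(array([354.9, 211.7]), 0.73)]
board [(array([360.4, 189. ]), 0.75)]
side [[491.583    0.     319.767 ]
 [  0.     491.583  200.5643]
 [  0.       0.       1.    ]] [[ 0.8673  0.3673 -0.3361  0.0528]
 [-0.4978  0.6341 -0.5917 -0.7859]
 [-0.0042  0.6805  0.7328  1.0638]
 [ 0.      0.      0.      1.    ]] dict_keys(['frame', 'K', 'cam_to_world', 'shot'])
squat_jar [(array([330.7, 173.4]), 0.57)]
lid_middle [(array([326.3, 169.9]), 0.81)]
tall_jar_a [(array([367.4, 195.3]), 0.89), (array([287.7, 191.3]), 0.77), (array([329.7, 175.2]), 0.73)]
half_jar [(array([326.5, 226.1]), 0.76)]
board [(array([358.4, 245.5]), 0.83)]
0.6
```

```bash
python3 - <<'E'
import cv2
a=cv2.imread("pics/top0.png")[110:260,240:440];b=cv2.imread("pics/side0.png")[120:270,230:430]
cv2.imwrite("pics/c.png",cv2.resize(cv2.vconcat([a,b]),None,fx=2,fy=2,interpolation=cv2.INTER_CUBIC)[:600])
cv2.imwrite("pics/c1.png",cv2.resize(a,None,fx=4,fy=4,interpolation=cv2.INTER_CUBIC))
cv2.imwrite("pics/c2.png",cv2.resize(b,None,fx=4,fy=4,interpolation=cv2.INTER_CUBIC))
E
```

```text
(no output)
```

View pics/c1.png

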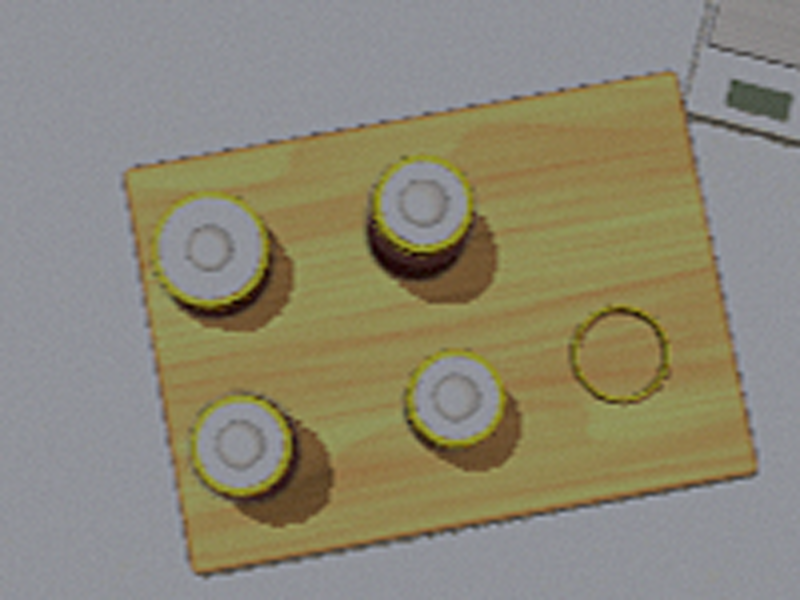

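View pics/c2.png

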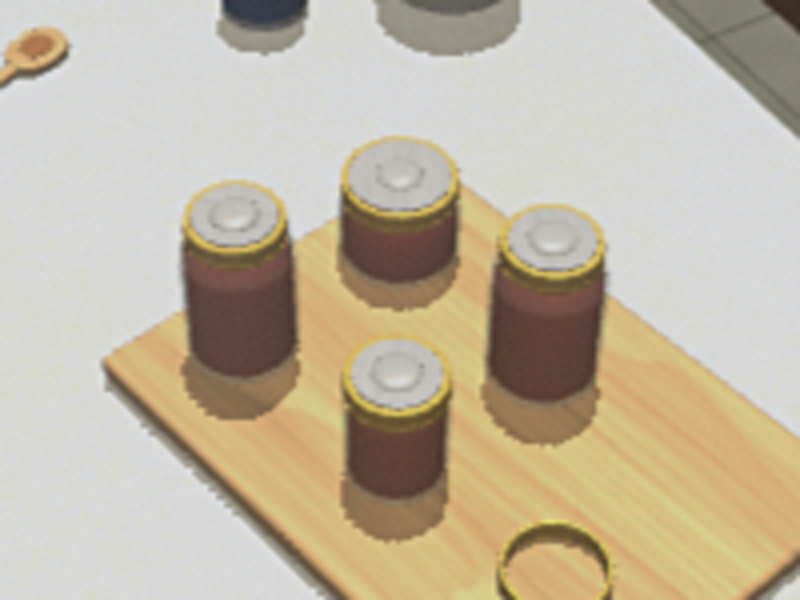

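View pics/side0.png

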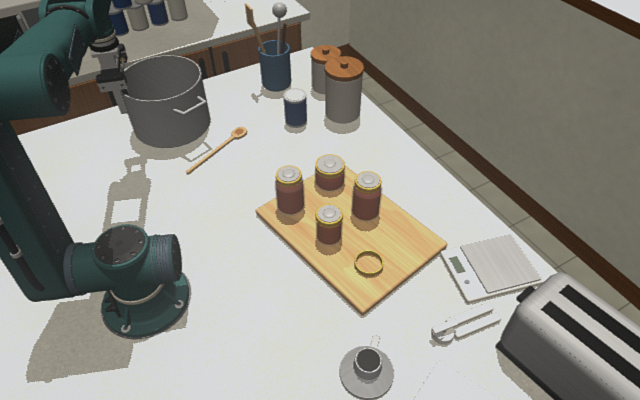

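The squat jar is the far one: top crop (210,247), which is pixel (292.5,171.8), and side crop (400,174), which is pixel (330,163.5). The network's hits agree roughly. A pot stands near the start pose, so I'll look at the full top view as well.

```bash
cat > h.py <<'E'
import numpy as np
def ray(p,uv):
    K=np.array(p["K"]);T=np.array(p["cam_to_world"])
    d=np.linalg.solve(K,[uv[0],uv[1],1.]);d=T[:3,:3]@(d*[1,-1,-1]);return T[:3,3],d/np.linalg.norm(d)
def at_z(p,uv,z):
    o,d=ray(p,uv);return o+d*(z-o[2])/d[2]
def tri(rs):
    A=sum(np.eye(3)-np.outer(d,d) for o,d in rs);b=sum((np.eye(3)-np.outer(d,d))@o for o,d in rs)
    return np.linalg.solve(A,b)
E
python3 - <<'E'
from rig import ctrl
import cv2,numpy as np
from h import *
np.set_printoptions(precision=4,suppress=True)
t=ctrl.get_image("top");s=ctrl.get_image("side")
a=(292.3,171.7);b=(330,163.4)
print(at_z(t,a,.1035),at_z(s,b,.1035),tri([ray(t,a),ray(s,b)]))
for n,uv,z in (("A",(240+423/4,110+203/4),.1575),("B",(300,221),.1575),("half",(354,209.2),.1255),("sideA",None,0)):
    if uv: print(n,at_z(t,uv,z))
E
```

```text
[0.5895 0.1035 0.1035] [0.5909 0.101  0.1035] [0.5909 0.1032 0.1015]
A [ 0.614  -0.049   0.1575]
B [0.4441 0.0752 0.1575]
half [ 0.4813 -0.0752  0.1255]
```

View pics/top0.png

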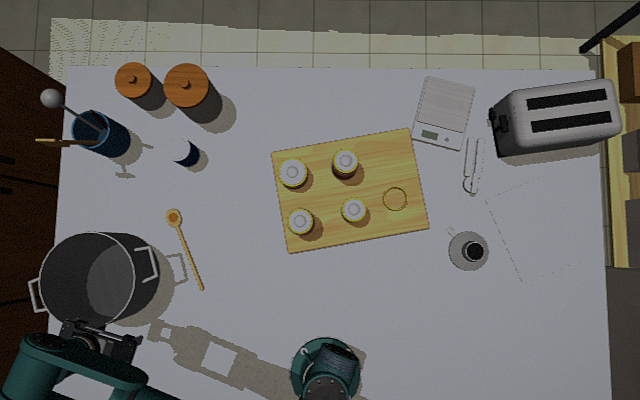

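The top view shows the squat jar at (292,172), with the pot beside the gripper at (98,278). I'll rise first, closing the fingers, then cross over.

jog_arm:
  offset:
    - [0,0,-30]
    - [0,0,-40]
    - [0,0,-40]
    - [0,0,-30]
    - [0,0,0]
  delta_rot:
    - [0,0,0]
    - [0,0,0]
    - [0,0,0]
    - [0,0,0]
    - [0,0,0]
  gripper: 0

```text
clock: 1.32
tool_pos: [0.1474, 0.5307, 0.3674]
orientation: [0.001, 0.135, 0.991, 0.003]
ft_force: [0.1, 0.2, -0.7]
opening: 0.503
grip_force: 0.0
```

jog_arm:
  offset:
    - [-25,-13,0]
    - [-48,-26,0]
    - [-52,-28,0]
    - [-52,-28,0]
    - [-52,-28,0]
    - [-52,-28,0]
    - [-52,-28,0]
    - [-52,-28,0]
    - [-52,-28,0]
    - [-48,-26,0]
    - [-35,-19,0]
    - [-20,-12,0]
  delta_rot:
    - [0,0,0]
    - [0,0,0]
    - [0,0,0]
    - [0,0,0]
    - [0,0,0]
    - [0,0,0]
    - [0,0,0]
    - [0,0,0]
    - [0,0,0]
    - [0,0,0]
    - [0,0,0]
    - [0,0,0]

```text
clock: 2.82
tool_pos: [0.5901, 0.1026, 0.3613]
orientation: [-0.002, 0.136, 0.991, -0.0]
ft_force: [-0.8, 1.0, -1.1]
opening: 0.007
grip_force: 0.0
```

jog_arm:
  offset:
    - [0,0,20]
    - [0,0,35]
    - [0,0,35]
    - [0,0,20]
    - [0,0,0]
    - [0,0,0]
  delta_rot:
    - [0,0,0]
    - [0,0,0]
    - [0,0,0]
    - [0,0,0]
    - [0,0,0]
    - [0,0,0]

```text
clock: 3.58
tool_pos: [0.5894, 0.1046, 0.2552]
orientation: [0.001, 0.135, 0.991, 0.0]
ft_force: [-0.1, -0.6, 0.3]
opening: 0.006
grip_force: 0.0
```

```bash
python3 - <<'E'
from rig import ctrl
import cv2,numpy as np
from h import *
from scipy.spatial.transform import Rotation as R
np.set_printoptions(precision=4,suppress=True)
o=ctrl.get_obs();print(o['clock'],o['tool_pos'],o['orientation'],o['ft_force'],o['opening'],o['joints'])
p=ctrl.get_image("wrist");cv2.imwrite("pics/w1.png",p["frame"])
T=np.eye(4);T[:3,:3]=R.from_quat(o['orientation'],scalar_first=True).as_matrix();T[:3,3]=o['tool_pos']
p2={"K":p["K"],"cam_to_world":T@np.array(p["tool_from_camera"])}
np.savez("w1.npz",**p2);print(p2["cam_to_world"],p.keys(),p["K"])
for d in ctrl.spot_in(p,"lid_middle"): print(d["centre"],d["p"],at_z(p2,d["centre"],.1035))
E
```

```text
3.575 [0.5894 0.1046 0.2552] [0.0006 0.1346 0.9909 0.0002] [-0.097  -0.5859  0.3069] 0.006258136157037718 [ 0.0808  0.1921  1.1923  0.0002  1.756  -1.2198]
[[ 0.2678 -0.9315 -0.246   0.5186]
 [ 0.9635  0.2591  0.0678  0.1234]
 [ 0.0006 -0.2552  0.9669  0.4163]
 [ 0.      0.      0.      1.    ]] dict_keys(['frame', 'K', 'tool_from_camera', 'shot']) [[281.9013   0.     322.5177]
 [  0.     281.9013 197.4808]
 [  0.       0.       1.    ]]
[322.3, 184.8] 0.98 [0.5838 0.1052 0.1035]
```

View pics/w1.png

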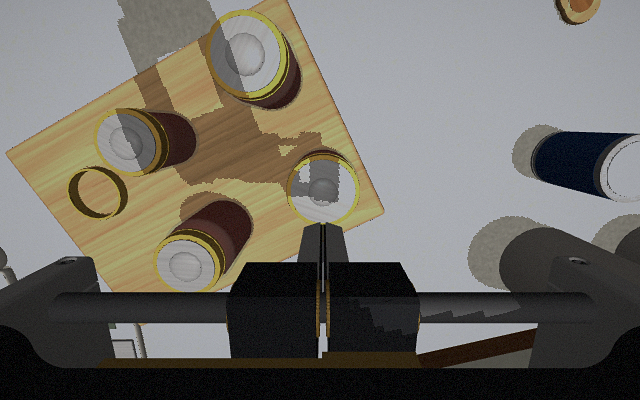

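The wrist view shows the squat jar's lid centred around (322,188), just ahead of the closed fingertips. I'll refine that with a zoom.

```bash
python3 - <<'E'
import cv2,numpy as np
from h import *
a=cv2.imread("pics/w1.png")[145:235,270:375]
cv2.imwrite("pics/w1c.png",cv2.resize(a,None,fx=6,fy=6,interpolation=cv2.INTER_CUBIC))
p=np.load("w1.npz")
for r in (186,188,190,192): print(r,at_z(p,(322.5,r),.1035))
E
```

```text
186 [0.58523453 0.10502766 0.1035    ]
188 [0.58747742 0.10440416 0.1035    ]
190 [0.58972865 0.10377833 0.1035    ]
192 [0.59198826 0.10315017 0.1035    ]
```

View pics/w1c.png

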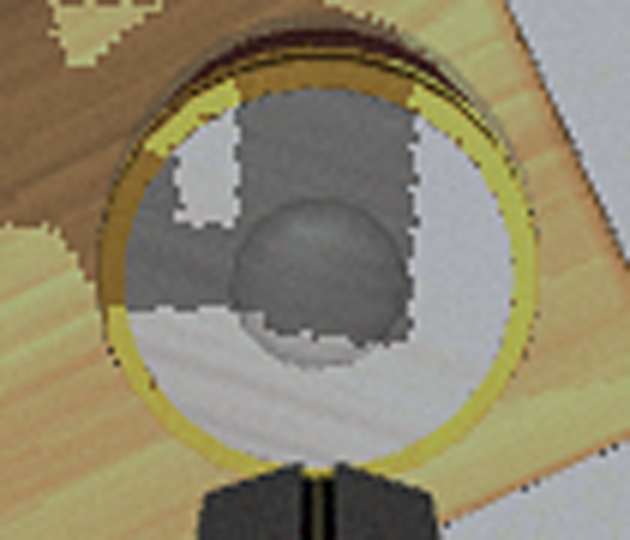

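The button is at about (323,192) and the lid centre at about (323,189.5), which gives roughly (0.590,0.104). The tool is within 1–2 mm of that, so I'll descend.

jog_arm:
  offset:
    - [0,0,15]
    - [0,0,25]
    - [0,0,25]
    - [0,0,20]
    - [0,0,15]
    - [0,0,10]
    - [0,0,7]
    - [0,0,4]
    - [0,0,0]
    - [0,0,0]
  delta_rot:
    - [0,0,0]
    - [0,0,0]
    - [0,0,0]
    - [0,0,0]
    - [0,0,0]
    - [0,0,0]
    - [0,0,0]
    - [0,0,0]
    - [0,0,0]
    - [0,0,0]

```text
clock: 4.92
tool_pos: [0.5897, 0.1042, 0.1339]
orientation: [0.001, 0.135, 0.991, 0.0]
ft_force: [0.3, -0.9, 0.1]
opening: 0.006
grip_force: 0.0
```

```bash
python3 - <<'E'
from rig import ctrl
import cv2,numpy as np
o=ctrl.get_obs();print(o['clock'],o['tool_pos'],o['ft_force'])
a=ctrl.get_image("side")["frame"][130:210,280:380];b=ctrl.get_image("wrist")["frame"][130:230,260:385]
f=lambda i:cv2.resize(i,(500,400),interpolation=cv2.INTER_CUBIC)
cv2.imwrite("pics/d.png",cv2.resize(cv2.hconcat([f(a),f(b)]),(800,320)))
E
```

```text
4.925 [0.58970045 0.10421026 0.13392298] [ 0.34797035 -0.8980667   0.13708035]
```

View pics/d.png

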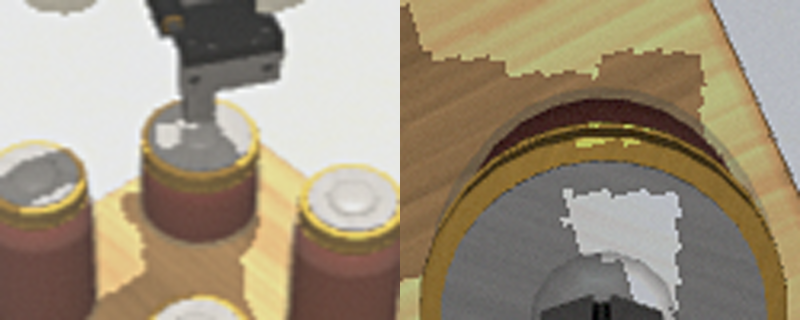

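The fingertips are over the button in both views. Next is the slow descent.

jog_arm:
  offset:
    - [0,0,2]
    - [0,0,2]
    - [0,0,2]
    - [0,0,2]
    - [0,0,1.5]
    - [0,0,1]
    - [0,0,0]
    - [0,0,0]
  delta_rot:
    - [0,0,0]
    - [0,0,0]
    - [0,0,0]
    - [0,0,0]
    - [0,0,0]
    - [0,0,0]
    - [0,0,0]
    - [0,0,0]

```text
clock: 6.02
tool_pos: [0.5894, 0.1042, 0.1229]
orientation: [0.0, 0.135, 0.991, 0.0]
ft_force: [-0.2, 0.6, 0.6]
opening: 0.008
grip_force: 0.0
```

jog_arm:
  offset:
    - [0,0,1]
    - [0,0,0.5]
    - [0,0,0]
  delta_rot:
    - [0,0,0]
    - [0,0,0]
    - [0,0,0]

```text
clock: 6.4
tool_pos: [0.5895, 0.1042, 0.1217]
orientation: [0.0, 0.135, 0.991, 0.0]
ft_force: [0.5, 0.4, 2.1]
opening: 0.004
grip_force: 1.1
```

jog_arm:
  offset:
    - [0,0,1]
    - [0,0,0]
    - [0,0,0]
  delta_rot:
    - [0,0,0]
    - [0,0,0]
    - [0,0,0]

```text
clock: 6.78
tool_pos: [0.5895, 0.1042, 0.1207]
orientation: [0.0, 0.135, 0.991, 0.0]
ft_force: [-0.8, -0.3, 3.4]
opening: 0.005
grip_force: 1.8
```

jog_arm:
  offset:
    - [0,0,0.7]
    - [0,0,0]
    - [0,0,0]
  delta_rot:
    - [0,0,0]
    - [0,0,0]
    - [0,0,0]

```text
clock: 7.15
tool_pos: [0.5895, 0.1042, 0.1201]
orientation: [0.0, 0.135, 0.991, 0.0]
ft_force: [-0.9, -0.1, 3.6]
opening: 0.004
grip_force: 2.5
```

jog_arm:
  offset:
    - [0,0,0.5]
    - [0,0,0]
    - [0,0,0]
  delta_rot:
    - [0,0,0]
    - [0,0,0]
    - [0,0,0]

```text
clock: 7.52
tool_pos: [0.5895, 0.1042, 0.12]
orientation: [0.0, 0.135, 0.991, 0.0]
ft_force: [-1.4, -0.3, 6.3]
opening: 0.006
grip_force: 3.2
```

jog_arm:
  offset:
    - [0,0,0.3]
    - [0,0,0]
    - [0,0,0]
  delta_rot:
    - [0,0,0]
    - [0,0,0]
    - [0,0,0]

```text
clock: 7.9
tool_pos: [0.5895, 0.1042, 0.12]
orientation: [0.001, 0.135, 0.991, 0.0]
ft_force: [-2.7, -0.4, 7.3]
opening: 0.003
grip_force: 3.7
```

z has stopped at 0.1200 and the force has passed 4.5 N, so the button is right down. I'll hold it there, then release straight up.

jog_arm:
  offset:
    - [0,0,0]
    - [0,0,0]
    - [0,0,0]
    - [0,0,0]
    - [0,0,0]
    - [0,0,0]
    - [0,0,0]
    - [0,0,0]
    - [0,0,0]
    - [0,0,0]
  delta_rot:
    - [0,0,0]
    - [0,0,0]
    - [0,0,0]
    - [0,0,0]
    - [0,0,0]
    - [0,0,0]
    - [0,0,0]
    - [0,0,0]
    - [0,0,0]
    - [0,0,0]

```text
clock: 9.15
tool_pos: [0.5895, 0.1042, 0.12]
orientation: [0.0, 0.135, 0.991, 0.0]
ft_force: [-2.6, -0.5, 7.1]
opening: 0.003
grip_force: 3.7
```

jog_arm:
  offset:
    - [0,0,-1]
    - [0,0,-1.5]
    - [0,0,-2]
    - [0,0,-2]
    - [0,0,-4]
    - [0,0,-8]
    - [0,0,-15]
    - [0,0,-25]
    - [0,0,-30]
    - [0,0,-30]
    - [0,0,-25]
    - [0,0,-15]
  delta_rot:
    - [0,0,0]
    - [0,0,0]
    - [0,0,0]
    - [0,0,0]
    - [0,0,0]
    - [0,0,0]
    - [0,0,0]
    - [0,0,0]
    - [0,0,0]
    - [0,0,0]
    - [0,0,0]
    - [0,0,0]

```text
clock: 10.65
tool_pos: [0.5898, 0.1042, 0.2803]
orientation: [0.002, 0.135, 0.991, 0.0]
ft_force: [0.1, -0.5, 0.2]
opening: 0.005
grip_force: 0.0
```

jog_arm:
  offset:
    - [0,0,-15]
    - [0,0,-20]
    - [0,0,-10]
    - [0,0,0]
    - [0,0,0]
  delta_rot:
    - [0,0,0]
    - [0,0,0]
    - [0,0,0]
    - [0,0,0]
    - [0,0,0]

```text
clock: 11.28
tool_pos: [0.5891, 0.1041, 0.3212]
orientation: [-0.001, 0.135, 0.991, -0.0]
ft_force: [0.3, -0.6, -0.2]
opening: 0.004
grip_force: 0.0
```

```bash
python3 - <<'E'
from rig import ctrl
import cv2,numpy as np
o=ctrl.get_obs();print(o['clock'],o['tool_pos'],o['ft_force'])
a=ctrl.get_image("side")["frame"];cv2.imwrite("pics/e.png",a)
d=cv2.absdiff(a,cv2.imread("pics/side0.png")).max(2)[150:210,270:390]; print((d>60).sum())
f=lambda i:cv2.resize(i[130:250,250:410],(400,300),interpolation=cv2.INTER_CUBIC)
cv2.imwrite("pics/e2.png",cv2.hconcat([f(cv2.imread("pics/side0.png")),f(a)]))
E
```

```text
11.275 [0.58912558 0.10412257 0.32117164] [ 0.33225993 -0.55407391 -0.21557514]
316
```

View pics/e2.png

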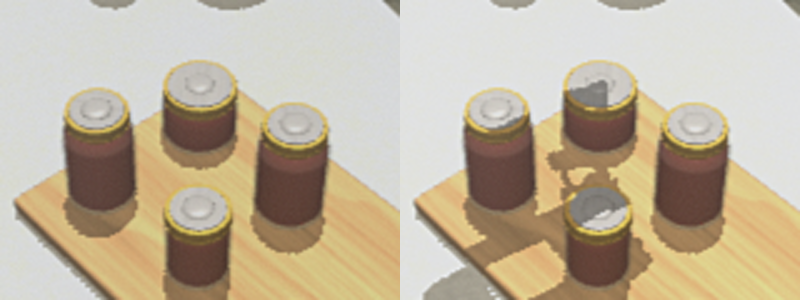

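The before and after views match: every jar is where it was, with only the arm's shadow added, and the hand is well clear.

```bash
python3 -c "
from rig import ctrl
print(ctrl.sign_off())"
```

```text
the job is handed in; nothing more can be done
None
```

I pressed the squat jar's button right down at about 7 N, held it for over 1 s and let it up. The hand is well clear above the jars, no jar moved in the before and after views, and the job is handed in.

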